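Load the tilted tester stage

ROBOT

A 6-joint arm with a two-finger parallel gripper is mounted at the origin on the work surface. World frame = base frame: x ahead of the robot, y to its left, z up, the work surface at z = 0. Lengths are in m, angles in rad, forces in N, time in s.
With the tool pointing down it reaches from about 0.425 to 0.95 m from the base axis. Payload 3.5 kg.
Tool frame: the origin (TCP) lies at the very end of the fingers, on their centre line; the grasp point (between the pads) lies 19 mm behind it (ctrl.pinch_z is the distance from the TCP to the grasp point, in m); z points along the fingers, y is the line along which they close (so a half turn about z gives the same grasp; the last joint's range is limited). The gripper opens to 85 mm and grips with 20 to 120 N. Pads are 22 mm wide; open, the fingers measure 114 mm over their backs; the gripper's body (76 mm by 85 mm) begins 54 mm behind the grasp point. The pads swing forward as they close: fully open they stand 13 mm farther back than shut.
Start: joints at [1.198, 0.286, 1.577, -0, 1.279, -0.15], TCP at [0.149, 0.658, 0.231] pointing down, gripper open.
Joint ranges: [-2.77, 2.77], [-0.9, 2.22], [0.21, 2.48], [-1.53, 4.67], [0.24, 2.81], [-2.84, 2.84]. Speed limits (rad/s): [2.79, 2.79, 3.14, 3.14, 3.14, 3.14].

INTERFACE

Orientations are given as a unit quaternion [x, y, z, w].
In Python, from plant import ctrl gives the robot as it stands. The module is installed in compiled form; this text tells all that it offers.
- The arm moves only by the shell command python3 -m crank 'ROWS' [OPENING] [FORCE]. ROWS is JSON, a list of rows, each a list of 6 numbers: the shift along the tool's x, y, z in cm, then the turn, a rotation vector about the tool's x, y, z in rad. In form: [[tx, ty, tz, rx, ry, rz], ...]. A call has 1 to 10 rows; each row is the pose to reach, as a shift and turn from the pose commanded when the call began, along the tool's axes at that moment; what a row does not reach only later rows make up. A row lasts 1/10 s, in which the tool goes at most 50 mm and 8.59 degrees, less where a joint would pass 70% of its speed; a pose out of reach is approached as far as the arm can. A call with a gripper value outside its range is refused whole. OPENING is the opening, from 0 (shut) to 1 (fully open), set as the call begins (- or left out, the last holds). The fingers move at their own pace and stop on an object; FORCE is the grip in N (left out, the last holds). Time passes only in rows, so rows that repeat a pose let the fingers close. It gives the time, the measured TCP pose, the force, the opening and the grip force at its end, in the units of the state.
- ctrl.get_state(): the state, without advancing time (a new reading comes with each control period).
- ctrl.read_camera(name): name is "scene" or "top" or "wrist"; returns (picture, depth): 420x560x3 uint8, blue, green, red; 420x560 float32, m along the optical axis (not along the pixel's ray), 0 where there is no reading.
- ctrl.camera_info(name): a dict with "K" (3x3 intrinsics, pixels), "origin" and "orientation" of the camera in the world. Camera axes: x right, y down, z forward; pixel columns grow to the right and rows downward; lengths in m; the calibration is good to about 2 mm. A picture is of the moment at which its call begins: read the wrist's pose just before it. camera_info takes no time and is no camera call; for the wrist camera it gives the pose at the moment of the call.
- ctrl.sign_off(): hands the job in; it is judged then, once.
The state is a dict: "time": time; "qpos": joint angles; "dq": joint speeds; "joint_efforts": joint torques, N m; "eef_pos": TCP position; "tcp_rot": TCP orientation; "contact_force": force on the tool from outside, world axes, zero at the start; "wrist_torque": the same for the moment, N m; "opening": opening from 0.0 (shut) to 1.0 (fully open); "finger_force": force on a finger pad.
Only numpy, scipy, OpenCV 4.12 (cv2) and the standard library are available. Lean on these libraries where they do the work, as an engineer would, in place of code of your own. Each camera call takes 0.05 s, during which the arm holds its last target. There are 200 camera calls.

TASK

Load the tilted tester stage: thread the square specimen plate down the stage's post and seat it fully home in the square recess around the post, then thread the thick clamp collar down the post until it sits fully home on the plate. Let go of both, and leave the round specimen, the thin ring and the other things on the bench where they are.

Things in the scene. Friction and masses are not known exactly. Their poses are not given: they have to be found in the camera images.
- die: fixed aluminium die plate on the stage, 120 x 120 x 18 mm, its face tilted 0.5 rad (29 deg) from level; origin at centre of its underside, z normal to the face (face at z = 18 mm), y level, x up the slope. In its middle is a square recess 47 x 47 mm, 5 mm deep, sides along x and y, 1 mm chamfer; a post rises from the recess
- seat (a point): centre of the recess floor; axes as die. Here a steel post rises along z: 12 mm diameter, its tip 44 mm from the recess floor (39 mm above the die face), the last 5 mm conical, 4 mm across at the tip
- plate: square aluminium specimen plate, 46 x 46 x 14 mm, with a 15 mm round hole through its centre; lies flat on the bench; origin at centre of its underside, x and y along its sides, z up through its thickness. Seated, 9 mm of it stand proud of the die face.
- plate_mid (a point): centre of the plate (7 mm above its underside)
- collar: thick steel clamp collar (ring), 40 mm outer diameter, 13.6 mm bore, 16 mm tall; lies flat on the bench; origin at centre of its underside, z along its axis
- collar_mid (a point): centre of the collar (8 mm above its underside)
- disc: bystander: round aluminium specimen, 46 mm across, 14 mm thick, 15 mm centre hole; origin at centre of underside; too round for the square recess, leave alone
- thin_ring: bystander: thin steel ring, 40 mm across, 7 mm thick, 22 mm hole; origin at centre of underside; leave alone
- weight: bystander: steel knobbed weight, 36 mm across, 44 mm tall
- jar: bystander: closed jar, 48 mm across, 60 mm tall
- dish: bystander: flat glass dish, 90 mm across, 16 mm tall
- magnifier: bystander: white hand magnifier lying flat, lens rim 92 mm across and 14 mm tall centred on the origin, handle 100 mm long along its -x
- driver: bystander: screwdriver lying on the bench

How it is judged:
On the way, in this order (a step that is already met when the one before it is completed fails the run):
1. the square plate lies fully home in the recess, before the collar (x of plate_mid in the frame of seat between -0.0025 and 0.0025 m and y of plate_mid in the frame of seat between -0.0025 and 0.0025 m and z of plate_mid in the frame of seat between 0.0052 and 0.0088 m and angle between the z axis of plate and the z axis of seat, either way round below 0.05 rad), for 0.2 s.
2. the thick collar is down the post, fully home on the plate (all of step 1 and x of collar_mid in the frame of seat between -0.0035 and 0.0035 m and y of collar_mid in the frame of seat between -0.0035 and 0.0035 m and z of collar_mid in the frame of seat between 0.0195 and 0.0245 m and angle between the z axis of collar and the z axis of seat, either way round below 0.08 rad), for 0.2 s.
At the end, for the whole second after the job is handed in: the square plate lies in the recess, flat on its floor within 1.8 mm, centred within 2.5 mm, within 3 deg of the face; the thick collar is on the post on top of the plate within 2.5 mm of fully down, centred within 3.5 mm, within 4.5 deg of the post axis; both released and at rest (all of step 2 and linear speed of each of plate, collar below 0.02 m/s); the robot touches nothing.
It fails at once if a bystander (round specimen, thin ring, weight, jar, dish, magnifier, screwdriver) is moved more than 20 mm (distance of any of disc, thin_ring, weight, jar, dish, magnifier, driver from where it was at the start of the episode above 0.02 m).
It also fails if it takes over 61 s, if anything falls off the work surface, if the arm or the gripper's body presses on something with over 40 N, if the wrist force passes 120 N, or if a joint passes its speed limit or range.

## Working session

There is one attempt and no reset: what is moved stays moved. The work goes in short steps, Python scripts to look and compute and a shell command to move; the robot and the scene stay as the last step left them, time stands still between calls to the robot, and variables do not carry over. Pictures are saved under pics/ and viewed, at most 10 in all, crops included, and the job is handed in when it is done.

```bash
mkdir -p pics
python3 - <<'E'
from plant import ctrl
import cv2,numpy as np
s=ctrl.get_state();print(s)
for n in("top","scene"):
    i=ctrl.camera_info(n);print(n,i)
    p,d=ctrl.read_camera(n);cv2.imwrite(f"pics/{n}0.png",p);np.savez(f"{n}0.npz",p=p,d=d,K=i["K"],o=i["origin"],q=i["orientation"])
E
```

```text
{'time': 0.0, 'qpos': array([ 1.19802225e+00,  2.87163456e-01,  1.57820328e+00, -2.09479460e-05,
        1.27860149e+00, -1.49994303e-01]), 'dq': array([-0.00318633, -0.00102893,  0.00155265,  0.00069455,  0.00025366,
        0.0002203 ]), 'joint_efforts': array([-2.48171301e-05, -4.05968320e+01, -2.92633152e+01, -2.37522509e-04,
        5.81684566e-03, -8.35865904e-06]), 'eef_pos': array([0.14886133, 0.65769459, 0.22993443]), 'tcp_rot': array([ 1.11156594e-01,  9.93802194e-01, -1.15003379e-03, -2.97259938e-04]), 'contact_force': array([ 0.60885856, -0.90039515, -0.29567947]), 'wrist_torque': array([ 0.0214728, -0.020916 , -0.0035514]), 'finger_force': 0.0, 'opening': 1.0024812213063599}
top {'K': array([[450.8211259 ,   0.        , 279.00577491],
       [  0.        , 450.8211259 , 215.74610912],
       [  0.        ,   0.        ,   1.        ]]), 'origin': array([0.33777693, 0.0184395 , 1.49910219]), 'orientation': array([ 0.70736426, -0.70348565,  0.0487101 , -0.04869362])}
scene {'K': array([[402.92453635,   0.        , 283.70358754],
       [  0.        , 402.92453635, 212.75069056],
       [  0.        ,   0.        ,   1.        ]]), 'origin': array([ 1.13610436, -0.05517173,  0.88046738]), 'orientation': array([ 0.72371236,  0.61654229, -0.20597654, -0.23171035])}
```

View pics/top0.png

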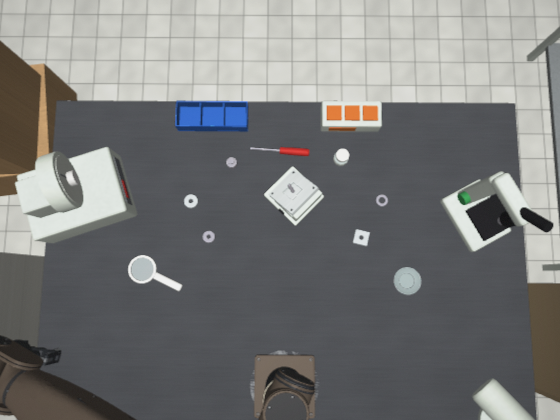

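View pics/scene0.png

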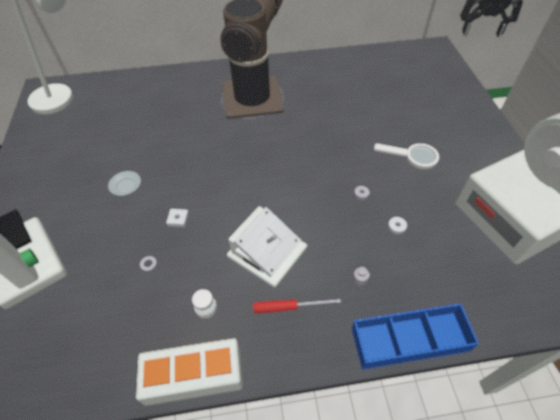

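The top view shows the plate at (361,238), the die at (293,195), the disc at (191,201), and rings at (208,237), which is likely the collar, and (382,200), which is likely the thin ring. The scene view agrees. Next I'll measure them.

```bash
cat > h.py <<'E'
import numpy as np,cv2
from scipy.spatial.transform import Rotation as R
def load(f):
    z=np.load(f);return z['p'],z['d'],z['K'],z['o'],R.from_quat(z['q']).as_matrix()
def grab(n,f):
    from plant import ctrl
    i=ctrl.camera_info(n);p,d=ctrl.read_camera(n)
    np.savez(f,p=p,d=d,K=i["K"],o=i["origin"],q=i["orientation"]);return load(f)
def plane_pt(uv,K,o,M,z,n=np.array([0,0,1.])):
    r=M@np.linalg.inv(K)@[uv[0],uv[1],1];return o+r*((z-n@o)/(n@r))
def cloud(d,K,o,M):
    v,u=np.indices(d.shape);P=np.stack([(u-K[0,2])/K[0,0]*d,(v-K[1,2])/K[1,1]*d,d],-1);return P@M.T+o
E
python3 - <<'E'
from h import *
p,d,K,o,M=load('top0.npz')
C=cloud(d,K,o,M)
for nm,(u,v) in dict(plate=(361,238),coll=(208,237),ring=(382,200),disc=(191,201)).items():
    w=C[v-14:v+15,u-14:u+15]; m=(w[...,2]>0.004)
    g=cv2.cvtColor(p,cv2.COLOR_BGR2GRAY)[v-14:v+15,u-14:u+15]
    b=((g>85)).astype(np.uint8); c=max(cv2.findContours(b,cv2.RETR_EXTERNAL,cv2.CHAIN_APPROX_NONE)[0],key=cv2.contourArea)
    r=cv2.minAreaRect(c);print(nm,'zmax',np.percentile(w[m][:,2],[50,90]) if m.any() else None,r, 'pos',plane_pt((r[0][0]+u-14,r[0][1]+v-14),K,o,M,np.percentile(w[m][:,2],70) if m.any() else .01), 'depth mean',w[m].mean(0))
# die face plane
w=C[165:228,262:326]; q=w[(w[...,2]>.02)];print(len(q),q[:,2].min(),q[:,2].max())
a=cv2.resize(p[150:290,180:400],None,fx=3.5,fy=3.5,interpolation=cv2.INTER_CUBIC);cv2.imwrite('pics/crop1.png',a)
E
```

```text
plate zmax [0.0123912  0.01678701] ((13.0, 16.5), (23.0, 26.0), 90.0) pos [ 0.4627762  -0.24876675  0.01433499] depth mean [ 0.47258929 -0.24923342  0.0359254 ]
coll zmax [0.01226524 0.01984583] ((14.0, 16.5), (28.0, 23.0), 0.0) pos [0.46317503 0.2526269  0.01607536] depth mean [0.47091406 0.24676554 0.04553553]
ring zmax [0.006069   0.01148145] ((14.0, 14.0), (28.0, 28.0), 90.0) pos [ 0.59999383 -0.32647122  0.00749914] depth mean [ 0.59313284 -0.32275067  0.05405681]
disc zmax [0.01258715 0.01714457] ((14.0, 14.0), (28.0, 28.0), 90.0) pos [0.59182325 0.31311753 0.01459943] depth mean [0.58919484 0.30855811 0.03437161]
1543 0.02013505933361026 1.4991021874886135
```

View pics/crop1.png

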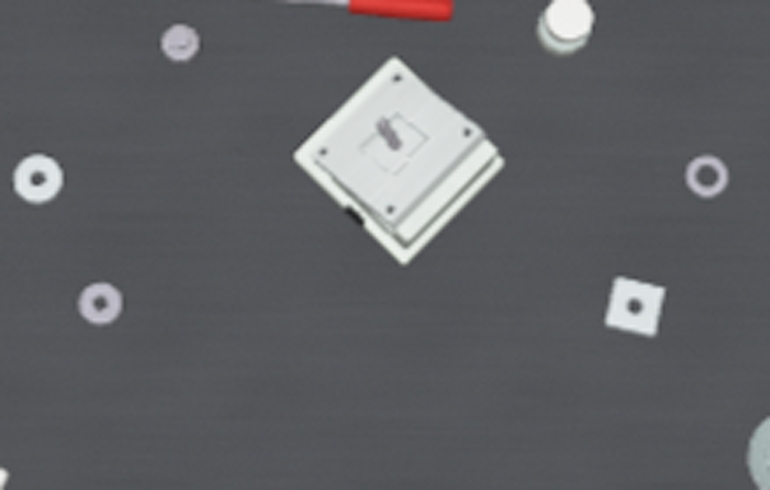

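The crop shows the collar (small bore) at crop (100,303), the plate at (635,307), the recess near (394,140) with the post leaning up-left, and four screws on the die face. Next I'll fit the die plane from depth and refine the objects.

```bash
cat >> h.py <<'E'
def obj(p,d,K,o,M,u,v,h,w=18,thr=None):
    g=cv2.cvtColor(p,cv2.COLOR_BGR2GRAY)[v-w:v+w+1,u-w:u+w+1]
    g=cv2.resize(g,None,fx=4,fy=4,interpolation=cv2.INTER_CUBIC)
    t,b=cv2.threshold(g,thr or 0,255,cv2.THRESH_BINARY+(0 if thr else cv2.THRESH_OTSU))
    cs=[c for c in cv2.findContours(b,cv2.RETR_EXTERNAL,cv2.CHAIN_APPROX_NONE)[0]]
    c=max(cs,key=cv2.contourArea)[:,0].astype(float)
    uv=(c-1.5)/4+[u-w,v-w]
    return np.array([plane_pt(x,K,o,M,h) for x in uv]).astype(np.float32),t
E
python3 - <<'E'
from h import *
p,d,K,o,M=load('top0.npz')
for nm,u,v,h in(('plate',361,238,.014),('coll',208,237,.016),('ring',382,200,.007)):
    X,t=obj(p,d,K,o,M,u,v,h);print(nm,t,cv2.minAreaRect(X[:,:2].copy()))
C=cloud(d,K,o,M)[165:228,262:326]; m=(d[165:228,262:326]>0)&(C[...,2]>.01)&(C[...,2]<.25)
q=C[m];print(len(q),np.percentile(q[:,2],[1,50,99]))
best=None;rng=np.random.default_rng(0)
for _ in range(2000):
    a=q[rng.choice(len(q),3,False)];n=np.cross(a[1]-a[0],a[2]-a[0]);l=np.linalg.norm(n)
    if l<1e-6: continue
    n=n/l*np.sign(n[2]); k=abs((q-a[0])@n)<.004
    if best is None or k.sum()>best[0]: best=(k.sum(),k)
k=best[1]
for _ in range(3):
    c=q[k].mean(0);n=np.linalg.svd(q[k]-c)[2][2];n*=np.sign(n[2]);k=abs((q-c)@n)<.004
print(k.sum(),c,n,'tilt',np.arccos(n[2]),'az',np.arctan2(n[1],n[0]))
e=C[m][k];r=np.stack([(e-c)@np.array([-np.sin(0),1,0])]);
# recess/screws by ray to plane
for nm,uv in dict(scrT=(397,78),scrR=(467,132),scrL=(323,152),scrB=(390,210),rec=(394,140)).items():
    print(nm,plane_pt((uv[0]/3.5+180,uv[1]/3.5+150),K,o,M,n@c,n))
E
```

```text
plate 149.0 ((0.47429877519607544, -0.2520294785499573), (0.048484452068805695, 0.048096273094415665), 76.76762390136719)
coll 130.0 ((0.4736088216304779, 0.2525132894515991), (0.03819631040096283, 0.0396004393696785), 1.4462014436721802)
ring 126.0 ((0.6007187366485596, -0.3247359097003937), (0.04000905156135559, 0.039485201239585876), 43.908294677734375)
1843 [0.01082368 0.05881179 0.09323145]
910 [ 0.61990458 -0.02547355  0.06252991] [0.33552295 0.33896887 0.87893371] tilt 0.4971744303627372 az 0.7905070313806243
scrT [ 0.68621168 -0.02806591  0.03821769]
scrR [ 0.62483192 -0.09046425  0.08571321]
scrL [0.61444792 0.04149596 0.03878552]
scrB [ 0.552388   -0.02032715  0.08631884]
rec [ 0.62182727 -0.02460752  0.06146195]
```

```bash
cat >> h.py <<'E'
N=np.array([.339,.339,.8776]);N/=np.linalg.norm(N)
DY=np.array([1,-1,0])/2**.5; DX=np.cross(DY,N)
DIE=np.column_stack([DX,DY,N]); FACE=np.array([.6195,-.0243,.0623])
def plan(pos,z,y):
    """rows target: TCP pos, tool z axis, tool y axis (sign chosen nearest)"""
    from plant import ctrl
    s=ctrl.get_state();R0=R.from_quat(s['tcp_rot']);z=np.array(z,float);z/=np.linalg.norm(z)
    y=np.array(y,float);y-=z*(y@z);y/=np.linalg.norm(y)
    t=R0.inv().apply(np.array(pos)-s['eef_pos'])*100
    rv=min([(R0.inv()*R.from_matrix(np.column_stack([np.cross(k*y,z),k*y,z]))).as_rotvec() for k in(1,-1)],key=np.linalg.norm)
    print('row',np.round(t,2),np.round(rv,4),'now',s['eef_pos'].round(4),'t',round(s['time'],2))
E
python3 - <<'E'
from h import *
from plant import ctrl
s=ctrl.get_state();i=ctrl.camera_info('wrist');R0=R.from_quat(s['tcp_rot'])
print('cam in tool',R0.inv().apply(i['origin']-s['eef_pos']),(R0.inv()*R.from_quat(i['orientation'])).as_matrix().round(3),i['K'])
plan(FACE+N*.17,-N,DY)
E
```

```text
cam in tool [ 0.07866807  0.00033472 -0.14170561] [[-0.    -0.952 -0.306]
 [ 1.    -0.001  0.001]
 [-0.001 -0.306  0.952]] [[294.86497907   0.         275.52218171]
 [  0.         294.86497907 212.11850381]
 [  0.           0.           1.        ]]
row [-65.31 -49.22   1.94] [ 0.25    0.4551 -0.9868] now [0.1489 0.6577 0.23  ] t 0.1
```

```bash
python3 -m crank '[[-65.3,-49.2,1.9,0.25,0.455,-0.987],[-65.3,-49.2,1.9,0.25,0.455,-0.987],[-65.3,-49.2,1.9,0.25,0.455,-0.987],[-65.3,-49.2,1.9,0.25,0.455,-0.987],[-65.3,-49.2,1.9,0.25,0.455,-0.987],[-65.3,-49.2,1.9,0.25,0.455,-0.987],[-65.3,-49.2,1.9,0.25,0.455,-0.987],[-65.3,-49.2,1.9,0.25,0.455,-0.987],[-65.3,-49.2,1.9,0.25,0.455,-0.987],[-65.3,-49.2,1.9,0.25,0.455,-0.987]]' 1 60
python3 -c "
from h import *
plan(FACE+N*.17,-N,DY)"
```

```text
time: 1.1
eef_pos: [0.4698, 0.2788, 0.219]
tcp_rot: [-0.371, 0.895, -0.094, -0.228]
contact_force: [-0.8, -0.1, -0.3]
opening: 0.995
finger_force: 0.0
row [  2.05 -32.02   1.91] [0.001  0.0009 0.0012] now [0.4698 0.2788 0.219 ] t 1.1
```

```bash
python3 -m crank '[[2.05,-32,1.9,0,0,0],[2.05,-32,1.9,0,0,0],[2.05,-32,1.9,0,0,0],[2.05,-32,1.9,0,0,0],[2.05,-32,1.9,0,0,0],[2.05,-32,1.9,0,0,0],[2.05,-32,1.9,0,0,0],[2.05,-32,1.9,0,0,0],[2.05,-32,1.9,0,0,0],[2.05,-32,1.9,0,0,0]]'
python3 -c "
from h import *
from plant import ctrl
p,d,K,o,M=grab('wrist','w1.npz');cv2.imwrite('pics/w1.png',p);print(o,M.round(3));s=ctrl.get_state();print(s['qpos'].round(2),s['contact_force'])
plan(FACE+N*.17,-N,DY)"
```

```text
time: 2.1
eef_pos: [0.6754, 0.0363, 0.2123]
tcp_rot: [-0.372, 0.895, -0.094, -0.228]
contact_force: [-0.1, 0.7, 0.6]
opening: 1.003
finger_force: 0.0
[0.67507073 0.0356951  0.37421814] [[-0.708  0.694 -0.132]
 [ 0.706  0.696 -0.128]
 [ 0.003 -0.184 -0.983]]
[ 0.03  0.53  1.35 -0.34  1.64 -2.29] [ 0.04040388  1.4422996  -0.38689457]
row [ 0.04 -0.35  0.14] [0.0005 0.0019 0.0024] now [0.6754 0.0365 0.2125] t 2.15
```

View pics/w1.png

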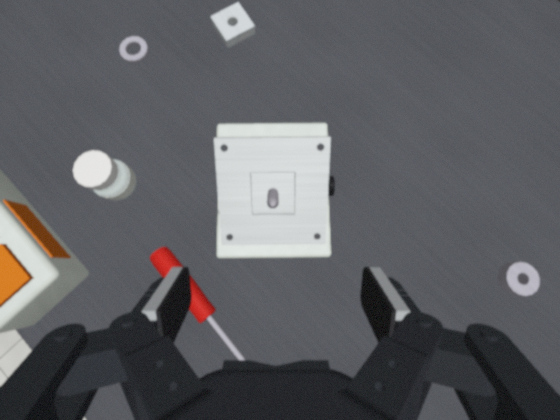

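The wrist view shows the die face with screws near (224,148), (320,147), (229,237) and (317,236). The recess spans roughly (251–295, 172–214) with the post at (273,197), and the plate is at (233,24). Next I'll refine the die frame.

Run:
```python
from h import *
p,d,K,o,M=load('w1.npz');g=cv2.cvtColor(p,cv2.COLOR_BGR2GRAY)
C=cloud(d,K,o,M);w=C[150:234,225:320];q=w[(d[150:234,225:320]>0)];
n=N;c=np.median(q@n);k=abs(q@n-c)<.003
for _ in range(4):
    m=q[k].mean(0);n=np.linalg.svd(q[k]-m,full_matrices=False)[2][2];n*=np.sign(n[2]);k=abs((q-m)@n)<.003
print(k.sum(),'n',n.round(4),'tilt',np.arccos(n[2]),'az',np.arctan2(n[1],n[0]),'off',n@m,'std',((q[k]-m)@n).std(),'guess off',N@FACE)
S=[]
for u,v in((224,148),(320,147),(229,237),(317,236)):
    b=np.clip(150-g[v-7:v+8,u-7:u+8].astype(float),0,None);y,x=np.indices(b.shape)
    S.append((u-7+(b*x).sum()/b.sum(),v-7+(b*y).sum()/b.sum()))
P=np.array([plane_pt(s,K,o,M,N@FACE,N) for s in S]);print(np.round(S,2));print((P-FACE)@DIE*1000)
print('centre',P.mean(0))
big=cv2.resize(g[165:222,243:303],None,fx=10,fy=10,interpolation=cv2.INTER_CUBIC);cv2.imwrite('pics/rec.png',cv2.convertScaleAbs(cv2.createCLAHE(4,(2,2)).apply(big)))
```

```text
6215 n [0.3358 0.3421 0.8776] tilt 0.4999610002733503 az 0.7947212901294592 off 0.25540020018495363 std 0.0007366521587619877 guess off 0.25644423346060286
[[223.68 147.49]
 [320.09 146.64]
 [229.18 236.74]
 [316.82 235.89]]
[[ 4.67089225e+01  5.00508577e+01 -3.30802606e-14]
 [ 4.78028744e+01 -5.03312167e+01  2.24243629e-14]
 [-5.37413762e+01  4.89672036e+01 -9.59791417e-15]
 [-5.25436297e+01 -5.15127671e+01 -1.42239577e-14]]
centre [ 0.62082691 -0.02197398  0.06088894]
```

View pics/rec.png

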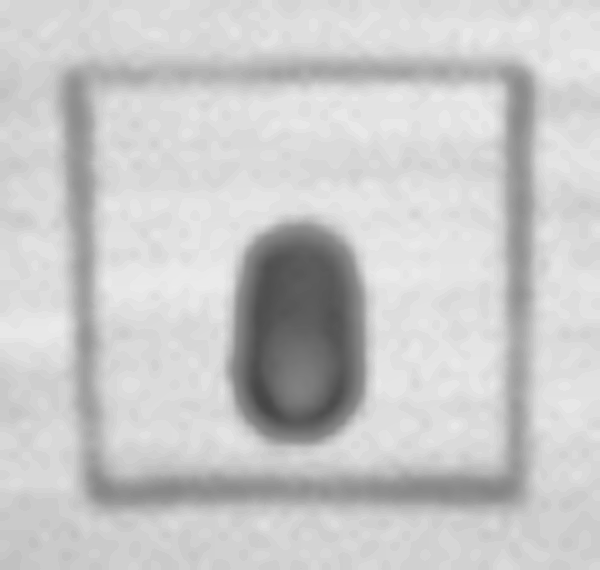

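The enlarged view shows the recess corners at crop (78,72), (520,72), (512,490) and (95,490), with the post tip near (298,385).

Run:
```python
from h import *
p,d,K,o,M=load('w1.npz')
S=[[223.68,147.49],[320.09,146.64],[229.18,236.74],[316.82,235.89]]
c4=(np.array([[78,72],[520,72],[95,490],[512,490]])-4.5)/10+[243,165]
for az in(.7854,.7950,.80):
    n=np.array([np.sin(.5)*np.cos(az),np.sin(.5)*np.sin(az),np.cos(.5)])
    DY=np.array([np.sin(az),-np.cos(az),0]);D=np.column_stack([np.cross(DY,n),DY,n])
    for off in(.2554,.2564):
      P=np.array([plane_pt(s,K,o,M,off,n) for s in S]);c=P.mean(0);Q=np.array([plane_pt(s,K,o,M,off,n) for s in c4])
      L=(P-c)@D*1000;print(az,off,c.round(4),L[:,:2].round(2).tolist(),'rec-ctr',((Q.mean(0)-c)@D*1e3).round(2))
      t=c+n*.039; x=M.T@(t-o);x=K@x;print('tip px',x[:2]/x[2])
plan(np.array([.4743,-.252,.17]),[0,0,-1],[np.cos(np.radians(76.77)),np.sin(np.radians(76.77)),0])
```

```text
0.7854 0.2554 [ 0.6206 -0.0222  0.0598] [[49.82, 50.93], [50.91, -49.79], [-50.97, 49.84], [-49.77, -50.98]] rec-ctr [ 0.81 -0.24  0.  ]
tip px [272.16303378 203.88874173]
0.7854 0.2564 [ 0.6208 -0.022   0.0608] [[49.66, 50.77], [50.75, -49.63], [-50.81, 49.68], [-49.61, -50.82]] rec-ctr [ 0.81 -0.24  0.  ]
tip px [272.16194222 203.92502548]
0.795 0.2554 [ 0.621  -0.0218  0.0619] [[49.93, 50.17], [50.13, -49.88], [-50.11, 49.93], [-49.95, -50.22]] rec-ctr [ 0.8  -0.22  0.  ]
tip px [272.38518926 203.96462634]
0.795 0.2564 [ 0.6212 -0.0216  0.0629] [[49.77, 50.01], [49.97, -49.72], [-49.95, 49.77], [-49.79, -50.06]] rec-ctr [ 0.8  -0.22  0.  ]
tip px [272.3847742  204.00146261]
0.8 0.2554 [ 0.6212 -0.0215  0.063 ] [[49.99, 49.77], [49.73, -49.92], [-49.67, 49.97], [-50.05, -49.82]] rec-ctr [ 0.8 -0.2  0. ]
tip px [272.50202893 204.0040575 ]
0.8 0.2564 [ 0.6213 -0.0214  0.064 ] [[49.83, 49.61], [49.57, -49.76], [-49.51, 49.81], [-49.89, -49.66]] rec-ctr [ 0.8 -0.2 -0. ]
tip px [272.50197446 204.04118609]
row [28.4  -6.12 20.27] [-0.252  -0.4548  0.9967] now [0.6754 0.0365 0.2125] t 2.15
```

```bash
sed -i 's/^N=.*/AZ=.797;N=np.array([np.sin(.5)*np.cos(AZ),np.sin(.5)*np.sin(AZ),np.cos(.5)])/; s/^DY=.*/DY=np.array([np.sin(AZ),-np.cos(AZ),0]); DX=np.cross(DY,N)/; s/FACE=.*/FACE=np.array([.6211,-.0217,.0624])/' h.py
python3 -m crank '[[28.8,-6.1,19.4,-0.252,-0.455,0.997],[28.8,-6.1,19.4,-0.252,-0.455,0.997],[28.8,-6.1,19.4,-0.252,-0.455,0.997],[28.8,-6.1,19.4,-0.252,-0.455,0.997],[28.8,-6.1,19.4,-0.252,-0.455,0.997],[28.8,-6.1,19.4,-0.252,-0.455,0.997],[28.8,-6.1,19.4,-0.252,-0.455,0.997],[28.8,-6.1,19.4,-0.252,-0.455,0.997],[28.8,-6.1,19.4,-0.252,-0.455,0.997],[28.8,-6.1,19.4,-0.252,-0.455,0.997]]'
python3 - <<'E'
from h import *
from plant import ctrl
p,d,K,o,M=grab('wrist','w2.npz');cv2.imwrite('pics/w2.png',p)
g=cv2.cvtColor(p,cv2.COLOR_BGR2GRAY)
x=M.T@(np.array([.4743,-.252,.014])-o);u=(K@x)[:2]/x[2];print('exp px',u,p.shape)
u,v=map(int,u);X,t=obj(p,d,K,o,M,u,v,.014,w=45);r=cv2.minAreaRect(X[:,:2].copy());print(t,r)
print(ctrl.get_state()['qpos'].round(2))
c=p[max(v-60,0):v+60,u-80:u+80];cv2.imwrite('pics/w2c.png',cv2.resize(c,None,fx=4,fy=4,interpolation=cv2.INTER_CUBIC));print(u,v)
E
```

```text
time: 3.15
eef_pos: [0.4751, -0.2515, 0.1801]
tcp_rot: [0.115, 0.993, -0.0, 0.001]
contact_force: [0.9, -0.3, -0.2]
opening: 1.0
finger_force: 0.0
exp px [274.37174235 193.20110988] (420, 560, 3)
167.0 ((0.47446659207344055, -0.25089937448501587), (0.047344356775283813, 0.047530703246593475), 76.76446533203125)
[-0.67  0.03  1.96  0.    1.15 -2.02]
274 193
```

View pics/w2c.png

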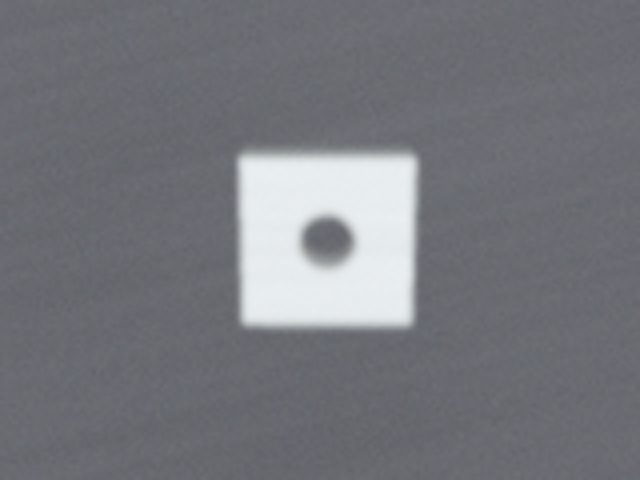

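The crop shows the plate square to the view, centred near crop (327,240), so the yaw is aligned. I'm descending to grasp it.

Run:
```python
from h import *
a=np.radians(76.77)
plan([.4745,-.2509,.002],[0,0,-1],[np.cos(a),np.sin(a),0])
```

```text
row [1.40e-01 1.00e-02 1.78e+01] [-0.0003  0.0012  0.0015] now [ 0.4756 -0.2512  0.18  ] t 3.2
```

```bash
python3 -m crank '[[0.14,0.0,5,0,0,0.0015],[0.14,0.0,10,0,0,0.0015],[0.14,0.0,14,0,0,0.0015],[0.14,0.0,16,0,0,0.0015],[0.14,0.0,17,0,0,0.0015],[0.14,0.0,17.5,0,0,0.0015],[0.14,0.0,17.8,0,0,0.0015],[0.14,0.0,17.8,0,0,0.0015],[0.14,0.0,17.8,0,0,0.0015]]'
python3 -m crank '[[0,0,0,0,0,0],[0,0,0,0,0,0],[0,0,0,0,0,0],[0,0,0,0,0,0],[0,0,0,0,0,0],[0,0,0,0,0,0],[0,0,0,0,0,0],[0,0,0,0,0,0]]' 0 60
python3 -m crank '[[0,0,-3,0,0,0],[0,0,-7,0,0,0],[0,0,-12,0,0,0],[0,0,-16,0,0,0],[0,0,-16,0,0,0],[0,0,-16,0,0,0]]'
python3 - <<'E'
from h import *
from plant import ctrl
p,d,K,o,M=grab('wrist','w3.npz');cv2.imwrite('pics/w3.png',p);plan(FACE+N*.08,-N,-DY)
E
```

```text
time: 4.1
eef_pos: [0.4746, -0.2528, 0.003]
tcp_rot: [0.117, 0.993, -0.001, 0.002]
contact_force: [0.3, 0.3, -0.2]
opening: 1.001
finger_force: 0.0
time: 4.9
eef_pos: [0.4743, -0.2528, 0.0025]
tcp_rot: [0.117, 0.993, -0.001, 0.001]
contact_force: [-0.4, -0.0, 6.4]
opening: 0.516
finger_force: 62.4
time: 5.5
eef_pos: [0.4735, -0.2521, 0.1619]
tcp_rot: [0.117, 0.993, -0.0, 0.001]
contact_force: [-0.9, -0.0, -1.3]
opening: 0.518
finger_force: 61.9
row [-11.08  29.08   2.77] [ 0.2593  0.4539 -1.0086] now [ 0.4726 -0.2514  0.1601] t 5.55
```

View pics/w3.png

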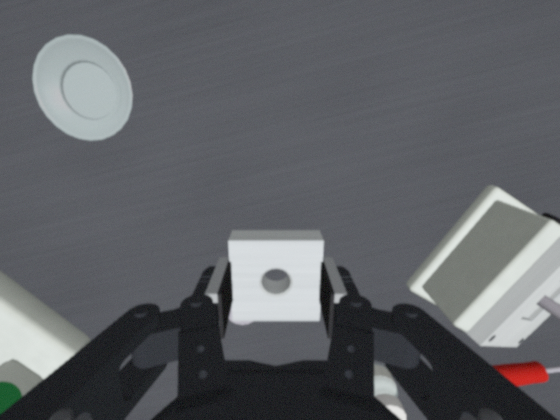

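The plate is gripped squarely between the pads, with its hole at (276,281) and top face spanning about (229–323, 240–321). I'll measure it in the hand and average the noisy pose readings.

Run:
```python
from h import *
from plant import ctrl
T=[];E=[];Rm=[]
for k in range(6):
    s=ctrl.get_state();i=ctrl.camera_info('wrist');R0=R.from_quat(s['tcp_rot'])
    T.append(R0.inv().apply(i['origin']-s['eef_pos']));E.append(s['eef_pos']);Rm.append((R0.inv()*R.from_quat(i['orientation'])).as_rotvec())
    p,d=ctrl.read_camera('wrist')
print(np.round(np.array(T)*1e3,2));print(np.round(np.array(E)*1e3,2));print(np.std(Rm,0))
t=np.mean(T,0);Mc=R.from_rotvec(np.mean(Rm,0)).as_matrix();K=i['K']
g=cv2.cvtColor(p,cv2.COLOR_BGR2GRAY)
b=cv2.threshold(g[225:335,215:340],180,255,0)[1]
cs,h=cv2.findContours(b,cv2.RETR_CCOMP,cv2.CHAIN_APPROX_NONE)
for c,hh in zip(cs,h[0]):
    if cv2.contourArea(c)>300:
        e=(cv2.fitEllipse(c) if hh[3]>=0 else cv2.minAreaRect(c));uv=(e[0][0]+215,e[0][1]+225)
        print(hh[3]>=0,uv,e[1],e[2],plane_pt(uv,K,t,Mc,-.0115)*1e3)
        if hh[3]<0:
            q=cv2.approxPolyDP(c,6,True)[:,0]+[215,225];print(q.tolist(),[ (plane_pt(x,K,t,Mc,-.0115)*1e3).round(1).tolist() for x in q])
print('hole depth', np.median(d[245:265,240:312]))
```

```text
[[  78.64    0.32 -141.67]
 [  78.63    0.31 -141.69]
 [  78.64    0.31 -141.68]
 [  78.64    0.32 -141.69]
 [  78.64    0.33 -141.66]
 [  78.64    0.32 -141.67]]
[[ 472.64 -251.45  160.11]
 [ 472.21 -251.1   159.14]
 [ 472.13 -251.04  158.81]
 [ 472.21 -251.13  158.85]
 [ 472.41 -251.31  159.17]
 [ 472.65 -251.49  159.56]]
[1.98288386e-05 3.62365102e-05 2.84487907e-05]
False (275.5, 283.0) (84.0, 93.0) 90.0 [ -0.69963431   0.42979258 -11.5       ]
[[229, 241], [230, 322], [318, 319], [322, 241]] [[22.2, -21.8, -11.5], [-24.1, -23.6, -11.5], [-22.3, 22.7, -11.5], [22.2, 22.7, -11.5]]
True (275.6598320007324, 280.79407119750977) (26.900146484375, 31.296005249023438) 90.4454345703125 [  0.5596466    0.51046426 -11.5       ]
hole depth 0.14430529
```

```bash
cat >> h.py <<'E'
def hov(h,x=-.0002,y=.00045): plan(FACE+N*h-DX*x+DY*y,-N,-DY)
E
python3 -c "
from h import *
hov(.10)"
```

```text
row [-11.57  29.88   0.99] [ 0.2596  0.4536 -1.0085] now [ 0.4729 -0.2517  0.16  ] t 5.85
```

```bash
python3 -m crank '[[-3,8,-4,0.065,0.113,-0.25],[-7,18,-4,0.13,0.23,-0.5],[-11.57,29.88,0.99,0.26,0.4536,-1.0085],[-11.57,29.88,0.99,0.26,0.4536,-1.0085],[-11.57,29.88,0.99,0.26,0.4536,-1.0085],[-11.57,29.88,0.99,0.26,0.4536,-1.0085],[-11.57,29.88,0.99,0.26,0.4536,-1.0085],[-11.57,29.88,0.99,0.26,0.4536,-1.0085],[-11.57,29.88,0.99,0.26,0.4536,-1.0085],[-11.57,29.88,0.99,0.26,0.4536,-1.0085]]'
python3 -m crank '[[0,0,0,0,0,0],[0,0,0,0,0,0],[0,0,0,0,0,0]]'
python3 -c "
from h import *
from plant import ctrl
hov(.10);p,d,K,o,M=grab('wrist','w4.npz');cv2.imwrite('pics/w4.png',p);hov(.055);print(ctrl.get_state()['qpos'].round(2))"
```

```text
time: 6.85
eef_pos: [0.6552, 0.0115, 0.151]
tcp_rot: [-0.375, 0.893, -0.097, -0.228]
contact_force: [-0.2, -0.7, 0.7]
opening: 0.519
finger_force: 61.9
time: 7.15
eef_pos: [0.6554, 0.0106, 0.1525]
tcp_rot: [-0.375, 0.894, -0.097, -0.227]
contact_force: [0.2, 0.1, -1.3]
opening: 0.514
finger_force: 61.9
row [-0.17  0.16  0.17] [-0.0027  0.001  -0.0035] now [0.6554 0.0106 0.1525] t 7.15
row [-0.15  0.16  4.67] [-0.0028  0.0008 -0.0032] now [0.6554 0.0107 0.1525] t 7.2
[-0.01  0.53  1.46 -0.35  1.52 -2.29]
```

View pics/w4.png

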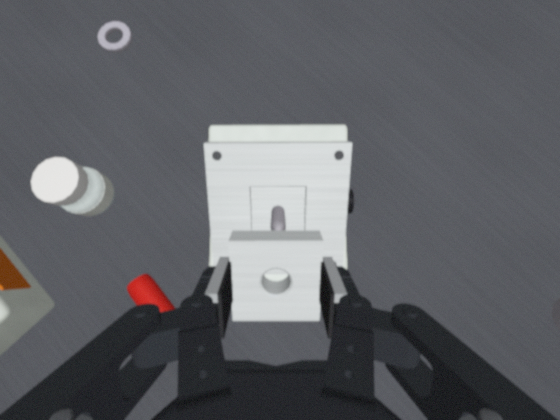

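The view shows the plate held above the stage, the upper screws at (217,155) and (339,155), and the post at (278,217) just beyond the plate. I'll re-check the die position from the screws.

```bash
cat >> h.py <<'E'
def screws(f,px):
    p,d,K,o,M=load(f);g=cv2.cvtColor(p,cv2.COLOR_BGR2GRAY)
    for u,v in px:
        b=np.clip(150-g[v-8:v+9,u-8:u+9].astype(float),0,None);y,x=np.indices(b.shape)
        s=(u-8+(b*x).sum()/b.sum(),v-8+(b*y).sum()/b.sum())
        print(np.round(s,2),((plane_pt(s,K,o,M,N@FACE,N)-FACE)@DIE*1e3).round(2))
E
python3 -c "
from h import *
screws('w4.npz',[(217,155),(339,155)])"
```

```text
[216.38 155.27] [49.99 50.01 -0.  ]
[338.62 154.82] [ 50.04 -49.84  -0.  ]
```

```bash
python3 -m crank '[[-0.15,0.16,1.5,-0.003,0.001,-0.003],[-0.15,0.16,3,-0.003,0.001,-0.003],[-0.15,0.16,4.2,-0.003,0.001,-0.003],[-0.15,0.16,4.7,-0.003,0.001,-0.003],[-0.15,0.16,4.7,-0.003,0.001,-0.003],[-0.15,0.16,4.7,-0.003,0.001,-0.003],[-0.15,0.16,4.7,-0.003,0.001,-0.003],[-0.15,0.16,4.7,-0.003,0.001,-0.003]]'
python3 -c "
from h import *
hov(.055)"
```

```text
time: 8.0
eef_pos: [0.6402, -0.0024, 0.1106]
tcp_rot: [-0.377, 0.893, -0.096, -0.228]
contact_force: [0.1, -0.3, -0.1]
opening: 0.519
finger_force: 61.9
row [ 0.09 -0.03  0.03] [-0.0011  0.0002  0.0012] now [ 0.6402 -0.0024  0.1106] t 8.0
```

```bash
python3 -m crank '[[0.08,-0.03,0,0,0,0],[0.08,-0.03,0.8,0,0,0],[0.08,-0.03,1.6,0,0,0],[0.08,-0.03,2.4,0,0,0],[0.08,-0.03,3.2,0,0,0],[0.08,-0.03,4,0,0,0],[0.08,-0.03,4.3,0,0,0],[0.08,-0.03,4.5,0,0,0],[0.08,-0.03,4.5,0,0,0],[0.08,-0.03,4.5,0,0,0]]'
python3 -c "
from h import *
from plant import ctrl
hov(.01);grab('wrist','w5.npz');screws('w5.npz',[]);cv2.imwrite('pics/w5.png',load('w5.npz')[0]);hov(.01)"
```

```text
time: 9.0
eef_pos: [0.6244, -0.0187, 0.0711]
tcp_rot: [-0.377, 0.893, -0.096, -0.228]
contact_force: [-0.1, -0.7, -1.3]
opening: 0.517
finger_force: 61.9
row [-0.   -0.02 -0.03] [-0.0003 -0.0006  0.0014] now [ 0.6244 -0.0187  0.0711] t 9.0
row [-0.   -0.02 -0.01] [-0.0004 -0.0006  0.0014] now [ 0.6245 -0.0187  0.0712] t 9.05
```

View pics/w5.png

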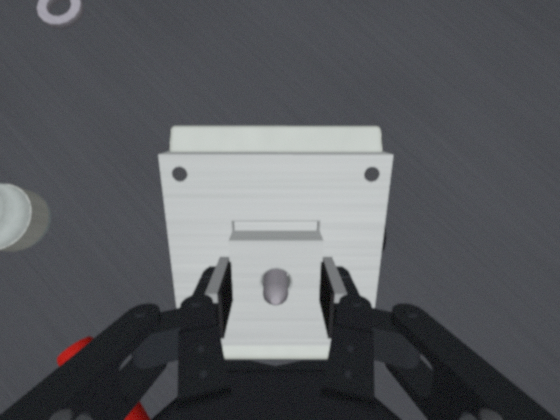

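The post is through the plate hole and the plate is lined up with the recess, whose upper edge is visible at (233–319, 222). I'll continue down.

```bash
python3 -m crank '[[0,-0.02,0.2,0,0,0.0015],[0,-0.02,0.4,0,0,0.0015],[0,-0.02,0.6,0,0,0.0015],[0,-0.02,0.75,0,0,0.0015],[0,-0.02,0.85,0,0,0.0015],[0,-0.02,0.95,0,0,0.0015]]'
python3 -c "
from h import *
hov(-.0025)"
python3 -m crank '[[0,0,0.1,0,0,0],[0,0,0.15,0,0,0],[0,0,0.2,0,0,0]]'
python3 -c "
from h import *
hov(-.0025)"
```

```text
time: 9.65
eef_pos: [0.6219, -0.0214, 0.0644]
tcp_rot: [-0.376, 0.893, -0.096, -0.228]
contact_force: [-1.1, 4.2, 8.3]
opening: 0.521
finger_force: 62.9
row [-0.01 -0.01  0.46] [-0.0001  0.0004 -0.0006] now [ 0.6219 -0.0214  0.0644] t 9.65
time: 9.95
eef_pos: [0.6218, -0.0216, 0.0642]
tcp_rot: [-0.376, 0.893, -0.096, -0.227]
contact_force: [-1.8, 5.6, 12.0]
opening: 0.515
finger_force: 63.2
row [-0.01 -0.    0.44] [-0.0006  0.0014 -0.001 ] now [ 0.6218 -0.0216  0.0642] t 9.95
```

```bash
python3 -m crank '[[0.015,0.025,0,0,0,0],[0.03,0.05,0,0,0,0],[0.03,0.05,0,0,0,0]]'
python3 - <<'E'
from h import *
from plant import ctrl
s=ctrl.get_state();print('F die',s['contact_force']@DIE,'torque die',s['wrist_torque']@DIE);hov(-.0025)
E
```

```text
time: 10.25
eef_pos: [0.6218, -0.0215, 0.0643]
tcp_rot: [-0.376, 0.893, -0.097, -0.226]
contact_force: [-0.1, 5.1, 9.7]
opening: 0.515
finger_force: 63.0
F die [ 1.54050732 -3.64042329 10.22341741] torque die [-0.56622345  0.1247754   0.06693293]
row [-0.01 -0.01  0.45] [-0.0021  0.0026 -0.0012] now [ 0.6218 -0.0215  0.0643] t 10.25
```

```bash
cat > st.py <<'E'
from h import *
from plant import ctrl
s=ctrl.get_state();print('F die',s['contact_force']@DIE,'torque die',s['wrist_torque']@DIE,'pos die',((s['eef_pos']-FACE)@DIE*1e3).round(2));hov(-.0025)
E
python3 -m crank '[[0.02,0.05,0,0,0,0],[0.05,0.1,0,0,0,0],[0.05,0.1,0,0,0,0]]'
python3 st.py
python3 -m crank '[[0,0.03,0,0,0,0],[0,0.06,0.05,0,0,0],[0,0.06,0.1,0,0,0],[0,0.06,0.1,0,0,0]]'
python3 st.py
```

```text
time: 10.55
eef_pos: [0.6218, -0.0215, 0.0643]
tcp_rot: [-0.376, 0.894, -0.097, -0.225]
contact_force: [2.7, 3.4, 8.3]
opening: 0.518
finger_force: 62.9
F die [ 0.21551131 -0.45235641  9.39615354] torque die [-0.2663656   0.44183151  0.03017296] pos die [0.36 0.33 1.98]
row [-0.01 -0.01  0.45] [-0.0045  0.0045 -0.0016] now [ 0.6218 -0.0215  0.0643] t 10.55
time: 10.95
eef_pos: [0.6217, -0.0215, 0.0642]
tcp_rot: [-0.376, 0.894, -0.098, -0.225]
contact_force: [2.3, 3.2, 9.9]
opening: 0.518
finger_force: 63.1
F die [ 1.29030296 -0.58750202 10.57505904] torque die [-0.20605594  0.42530475  0.06260464] pos die [0.37 0.29 1.82]
row [-0.01 -0.01  0.43] [-0.0056  0.0053 -0.0021] now [ 0.6217 -0.0215  0.0642] t 10.95
```

```bash
python3 -m crank '[[-0.05,-0.15,-0.3,0,0,0],[-0.05,-0.15,-0.5,0,0,0],[-0.05,-0.15,-0.5,0,0,0],[-0.05,-0.15,-0.5,0,0,0]]'
python3 st.py
```

```text
time: 11.35
eef_pos: [0.6217, -0.0212, 0.0646]
tcp_rot: [-0.376, 0.893, -0.096, -0.228]
contact_force: [2.6, 1.5, 3.0]
opening: 0.516
finger_force: 62.3
F die [-1.11943525  0.82251994  3.9781634 ] torque die [ 0.05327792  0.38193313 -0.052231  ] pos die [0.39 0.13 2.31]
row [-0.02 -0.03  0.48] [-0.0009  0.     -0.0002] now [ 0.6217 -0.0212  0.0646] t 11.35
```

```bash
python3 -m crank '[[0,0,0.2,0,0,0],[0.05,0,0.3,0,0,0.01],[0,0.05,0.35,0,0,0.01],[-0.05,0,0.35,0,0,-0.01],[0,-0.05,0.35,0,0,-0.01],[0.05,0.05,0.35,0,0,0],[0,0,0.35,0,0,0]]'
python3 st.py
```

```text
time: 12.05
eef_pos: [0.6219, -0.0215, 0.0642]
tcp_rot: [-0.376, 0.893, -0.097, -0.226]
contact_force: [0.7, 5.3, 11.7]
opening: 0.517
finger_force: 63.2
F die [ 1.89926204 -3.24423709 12.34941189] torque die [-0.50546411  0.12462088  0.12703923] pos die [0.28 0.43 1.86]
row [-0.01 -0.    0.44] [-0.0022  0.0024 -0.0012] now [ 0.6219 -0.0215  0.0642] t 12.05
```

Run:
```python
from h import *
from plant import ctrl
p,d,K,o,M=grab('wrist','w6.npz')
C=(cloud(d,K,o,M)-FACE)@DIE*1e3
ok=d>0
f=ok&(abs(C[...,0])<58)&(abs(C[...,0])>32)&(abs(C[...,1])<40)&(abs(C[...,2])<4)
t=ok&(abs(C[...,0])<19)&(abs(C[...,1])<19)&(C[...,2]>5)&(C[...,2]<22)&(np.hypot(C[...,0],C[...,1])>11)
print('face z',f.sum(),np.median(C[f],0),'top',t.sum(),np.percentile(C[t][:,2],[10,50,90]))
for m in (f,t): 
    A=np.c_[C[m][:,:2],np.ones(m.sum())];print(np.linalg.lstsq(A,C[m][:,2],rcond=None)[0])
cv2.imwrite('pics/w6.png',cv2.resize(p[200:370,180:372],None,fx=3.5,fy=3.5,interpolation=cv2.INTER_CUBIC))
```

```text
face z 11310 [40.37382112 -0.11262234 -0.54569821] top 3330 [12.03119137 12.80604135 13.56274838]
[-0.00090239 -0.00133452 -0.53731149]
[-1.95442095e-02 -1.42606028e-03  1.28516299e+01]
```

View pics/w6.png

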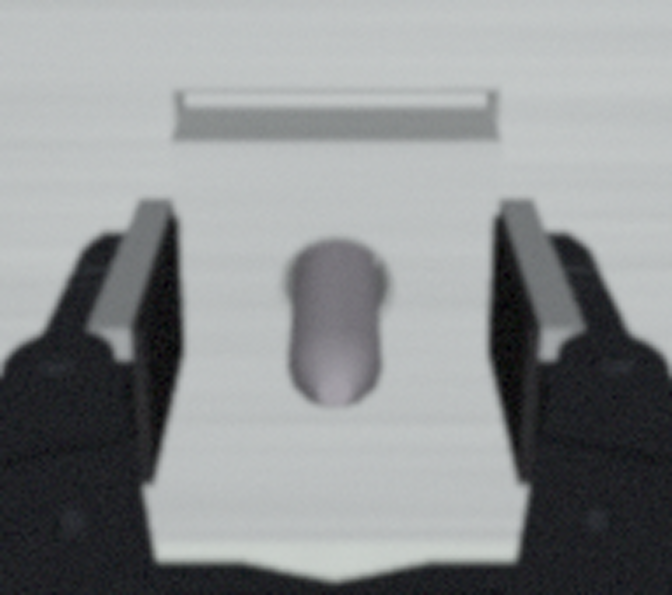

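The view shows the plate centred left-to-right in the recess, with side edges at 173 and 498. A bright gap is visible on the upslope side (rows 91–107). I'll measure that gap.

Run:
```python
from h import *
p,d,K,o,M=load('w6.npz');g=cv2.cvtColor(p,cv2.COLOR_BGR2GRAY)[:,240:310].mean(1)
print([(i,int(g[i])) for i in range(221,244)])
F=FACE-N*.00054
f=lambda v,z:((plane_pt((276,v),K,o,M,N@F+z,N)-F)@DIE*1e3)[0].round(2)
for v in(225,226,227,230,231,232,239,240,241): print(v,'face',f(v,0),'z-.6',f(v,-.0006),'top',f(v,.0134-.0004))
```

```text
[(221, 195), (222, 195), (223, 194), (224, 190), (225, 182), (226, 181), (227, 191), (228, 195), (229, 188), (230, 171), (231, 151), (232, 141), (233, 139), (234, 139), (235, 139), (236, 138), (237, 138), (238, 139), (239, 148), (240, 167), (241, 183), (242, 188), (243, 189)]
225 face 24.54 z-.6 24.32 top 29.42
226 face 23.98 z-.6 23.76 top 28.91
227 face 23.42 z-.6 23.19 top 28.4
230 face 21.74 z-.6 21.5 top 26.87
231 face 21.18 z-.6 20.94 top 26.36
232 face 20.61 z-.6 20.37 top 25.84
239 face 16.62 z-.6 16.37 top 22.21
240 face 16.05 z-.6 15.79 top 21.69
241 face 15.47 z-.6 15.21 top 21.17
```

```bash
python3 -m crank '[[0,0,-0.4,0,0,0],[0.06,0,-0.6,0,0,0],[0.11,0,-0.6,0,0,0],[0.11,0,-0.6,0,0,0],[0.11,0.02,-0.4,0,0,0],[0.11,0.02,-0.2,0,0,0],[0.11,0.02,0,0,0,0],[0.11,0.02,0,0,0,0]]'
python3 st.py
```

```text
time: 12.9
eef_pos: [0.6204, -0.0217, 0.065]
tcp_rot: [-0.375, 0.893, -0.096, -0.228]
contact_force: [-0.1, 5.5, 11.4]
opening: 0.521
finger_force: 63.1
F die [ 2.05521494 -3.87721721 11.84919387] torque die [-0.98312301 -0.08122603  0.02387891] pos die [ 1.73 -0.49  2.05]
row [-0.15 -0.09  0.46] [ 0.0004  0.0011 -0.0014] now [ 0.6204 -0.0217  0.065 ] t 12.9
```

```bash
cat > gap.py <<'E'
from h import *
import sys
p,d,K,o,M=grab('wrist','wg.npz');G=cv2.cvtColor(p,cv2.COLOR_BGR2GRAY).astype(float)
C=(cloud(d,K,o,M)-FACE)@DIE*1e3;ok=d>0
f=ok&(abs(C[...,0])<58)&(abs(C[...,0])>32)&(abs(C[...,1])<40)&(abs(C[...,2])<4)
t=ok&(abs(C[...,0])<19)&(abs(C[...,1])<19)&(C[...,2]>5)&(C[...,2]<22)&(np.hypot(C[...,0],C[...,1])>11)
A=np.c_[C[t][:,:2],np.ones(t.sum())];c=np.linalg.lstsq(A,C[t][:,2],rcond=None)[0];fz=np.median(C[f][:,2])
print('proud',c[2]-fz,'tilt',c[:2]);F=FACE+N*fz/1e3
P=lambda u,v,z:((plane_pt((u,v),K,o,M,N@F+z,N)-F)@DIE*1e3).round(2)
r=G[:,245:305].mean(1);print('rows',[(i,int(r[i])) for i in range(218,246)])
v=int(np.argmin(r[218:230]))+218;b=[i for i in range(v,250) if r[i]<150][:1][0]
print('recess edge row',v,P(276,v,0),'plate bottom edge',b,P(276,b-.5,c[2]/1e3-fz/1e3-.014))
for nm,rr in(('strip',G[v+1:b-1].mean(0)),('side',G[b+2:b+6].mean(0))):
    print(nm,'L',[(i,int(rr[i])) for i in range(222,240)],'R',[(i,int(rr[i])) for i in range(312,330)])
print('mm at L228,R324 row',v+2,P(228,v+2,0),P(324,v+2,0))
E
python3 gap.py
```

```text
proud 13.594566769085132 tilt [-0.00039787 -0.00441033]
rows [(218, 196), (219, 197), (220, 197), (221, 197), (222, 196), (223, 196), (224, 196), (225, 196), (226, 193), (227, 185), (228, 178), (229, 177), (230, 169), (231, 153), (232, 143), (233, 142), (234, 142), (235, 142), (236, 141), (237, 141), (238, 142), (239, 147), (240, 160), (241, 176), (242, 186), (243, 189), (244, 190), (245, 191)]
recess edge row 229 [23.64 -1.07 -0.  ] plate bottom edge 232 [22.07 -1.07 -0.41]
strip L [(222, 192), (223, 193), (224, 193), (225, 192), (226, 190), (227, 179), (228, 161), (229, 143), (230, 150), (231, 172), (232, 177), (233, 171), (234, 167), (235, 167), (236, 167), (237, 165), (238, 167), (239, 167)] R [(312, 172), (313, 173), (314, 170), (315, 170), (316, 165), (317, 156), (318, 148), (319, 151), (320, 168), (321, 187), (322, 194), (323, 195), (324, 194), (325, 196), (326, 196), (327, 193), (328, 195), (329, 194)]
side L [(222, 195), (223, 194), (224, 194), (225, 194), (226, 192), (227, 186), (228, 170), (229, 151), (230, 139), (231, 139), (232, 142), (233, 141), (234, 142), (235, 141), (236, 141), (237, 142), (238, 141), (239, 142)] R [(312, 142), (313, 143), (314, 141), (315, 143), (316, 143), (317, 142), (318, 142), (319, 144), (320, 150), (321, 164), (322, 182), (323, 190), (324, 193), (325, 193), (326, 193), (327, 193), (328, 193), (329, 193)]
mm at L228,R324 row 231 [22.56 24.18 -0.  ] [ 22.47 -26.32  -0.  ]
```

```bash
python3 -m crank '[[0,0,-0.3,0,0,0],[0,-0.04,-0.5,0,0,0],[0,-0.07,-0.5,0,0,0],[0,-0.07,-0.5,0,0,0],[0,-0.07,-0.3,0,0,0],[0,-0.07,-0.1,0,0,0],[0,-0.07,0,0,0,0],[0,-0.07,0.1,0,0,0]]'
python3 st.py
```

```text
time: 13.75
eef_pos: [0.6196, -0.0235, 0.0616]
tcp_rot: [-0.376, 0.893, -0.096, -0.228]
contact_force: [-0.6, 3.4, 5.0]
opening: 0.521
finger_force: 65.6
F die [ 0.60928479 -2.84340649  5.3688687 ] torque die [-0.39652757  0.09973997  0.06662755] pos die [ 1.68  0.17 -1.85]
row [-0.15 -0.03  0.07] [ 0.0004 -0.0007 -0.0002] now [ 0.6196 -0.0235  0.0616] t 13.75
```

It dropped into the recess and is about 0.7 mm short of home. I'll press gently to finish.

```bash
python3 -m crank '[[0,0,0.1,0,0,0],[0,0,0.2,0,0,0],[0,0,0.2,0,0,0]]'
python3 st.py; python3 gap.py | head -1
```

```text
time: 14.05
eef_pos: [0.6195, -0.0235, 0.0615]
tcp_rot: [-0.376, 0.893, -0.096, -0.228]
contact_force: [-0.6, 4.7, 7.3]
opening: 0.52
finger_force: 67.0
F die [ 0.86985179 -3.71971811  7.80134683] torque die [-0.72679855 -0.01894705  0.06226291] pos die [ 1.69  0.15 -1.9 ]
row [-0.15 -0.03  0.06] [-0.0002  0.0004 -0.0006] now [ 0.6195 -0.0235  0.0615] t 14.05
proud 9.625912544093977 tilt [0.00049289 0.00021425]
```

```bash
python3 -m crank '[[0,0,-0.1,0,0,0],[0,0,-0.2,0,0,0],[0,0,-0.2,0,0,0],[0,0,-0.2,0,0,0],[0,0,-0.2,0,0,0],[0,0,-0.2,0,0,0]]' 0.8
python3 -m crank '[[0,0,-1,0,0,0],[0,0,-3,0,0,0],[0,0,-5,0,0,0],[0,0,-7,0,0,0],[0,0,-9,0,0,0],[0,0,-9,0,0,0],[0,0,-9,0,0,0]]' 1
python3 st.py; python3 gap.py | head -1
```

```text
time: 14.7
eef_pos: [0.6193, -0.0239, 0.0607]
tcp_rot: [-0.376, 0.893, -0.096, -0.229]
contact_force: [-0.8, -1.1, 0.2]
opening: 0.797
finger_force: 0.0
time: 15.4
eef_pos: [0.6499, 0.0073, 0.1403]
tcp_rot: [-0.376, 0.893, -0.096, -0.228]
contact_force: [-0.4, 0.3, 0.6]
opening: 1.004
finger_force: 0.0
F die [ 0.33641811 -0.43769845  0.4929897 ] torque die [-0.00922282  0.20802265  0.05053518] pos die [ 1.5   0.32 87.91]
row [-0.13 -0.01  9.04] [-0.0008 -0.0001  0.    ] now [0.6499 0.0073 0.1403] t 15.4
proud 9.027591024270855 tilt [-0.00044836 -0.00029894]Traceback (most recent call last):
  File "gap.py", line 11, in <module>
    v=int(np.argmin(r[218:230]))+218;b=[i for i in range(v,250) if r[i]<150][:1][0]
                                       ~~~~~~~~~~~~~~~~~~~~~~~~~~~~~~~~~~~~~~~~~^^^
IndexError: list index out of range
```

The plate is seated: it stands 9.03 mm proud and lies flat. Now for the collar.

```bash
python3 -c "
from h import *
plan([.4736,.2525,.18],[0,0,-1],-DY)"
```

```text
row [-2.69 29.71 -6.1 ] [ 8.000e-04 -5.016e-01  3.000e-04] now [0.6491 0.0071 0.1392] t 15.45
```

```bash
python3 -m crank '[[0,3,-5,0,0,0],[-1,8,-7,0,-0.1,0],[-2.69,29.7,-6.1,0,-0.5016,0],[-2.69,29.7,-6.1,0,-0.5016,0],[-2.69,29.7,-6.1,0,-0.5016,0],[-2.69,29.7,-6.1,0,-0.5016,0],[-2.69,29.7,-6.1,0,-0.5016,0],[-2.69,29.7,-6.1,0,-0.5016,0],[-2.69,29.7,-6.1,0,-0.5016,0],[-2.69,29.7,-6.1,0,-0.5016,0]]'
python3 - <<'E'
from h import *
p,d,K,o,M=grab('wrist','w7.npz')
x=M.T@(np.array([.4736,.2525,.016])-o);u=(K@x)[:2]/x[2];print(u);u,v=u.astype(int)
X,t=obj(p,d,K,o,M,u,v,.016,w=45);print(t,cv2.fitEllipse(X[:,:2].copy()))
(cx,cy)=cv2.fitEllipse(X[:,:2].copy())[0]
plan([cx,cy,.002],[0,0,-1],-DY)
E
```

```text
time: 16.45
eef_pos: [0.4747, 0.2517, 0.18]
tcp_rot: [-0.388, 0.922, -0.0, -0.0]
contact_force: [-0.1, 0.1, -0.0]
opening: 0.998
finger_force: 0.0
[276.36806476 193.78081463]
158.0 ((0.4740242660045624, 0.25338658690452576), (0.03919482231140137, 0.03951166570186615), 128.00189208984375)
row [-0.07  0.19 17.81] [ 0.0001  0.0001 -0.0015] now [0.4749 0.2516 0.1801] t 16.5
```

```bash
python3 -m crank '[[-0.07,0.17,5,0,0,0],[-0.07,0.17,10,0,0,0],[-0.07,0.17,14,0,0,0],[-0.07,0.17,16,0,0,0],[-0.07,0.17,17.3,0,0,0],[-0.07,0.17,17.8,0,0,0],[-0.07,0.17,17.8,0,0,0],[-0.07,0.17,17.8,0,0,0]]'
python3 -m crank '[[0,0,0,0,0,0],[0,0,0,0,0,0],[0,0,0,0,0,0],[0,0,0,0,0,0],[0,0,0,0,0,0],[0,0,0,0,0,0],[0,0,0,0,0,0],[0,0,0,0,0,0]]' 0 80
python3 -m crank '[[0,0,-2,0,0,0],[0,0,-6,0,0,0],[0,0,-11,0,0,0],[0,0,-16,0,0,0],[0,0,-18,0,0,0],[0,0,-18,0,0,0],[0,0,-18,0,0,0]]'
python3 - <<'E'
from h import *
from plant import ctrl
s=ctrl.get_state()
p,d,K,o,M=grab('wrist','w8.npz');R0=R.from_quat(s['tcp_rot'])
t=R0.inv().apply(o-s['eef_pos']);Mc=R0.inv().as_matrix()@M
g=cv2.cvtColor(p,cv2.COLOR_BGR2GRAY)
C=cloud(d,K,t,Mc)*1e3
m=(d>0)&(abs(C[...,0])<25)&(abs(C[...,1])<19)&(C[...,2]<-5)&(C[...,2]>-30)
h=np.hypot(C[...,0],C[...,1]);m2=m&(h<18)&(h>10)
A=np.c_[C[m2][:,:2],np.ones(m2.sum())];c=np.linalg.lstsq(A,C[m2][:,2],rcond=None)[0];print('collar top plane in tool',c,m2.sum())
k=m&(abs(C[...,2]-(A.shape and c[2]+c[0]*C[...,0]+c[1]*C[...,1]))<2)
P=C[k];print('ext x',np.percentile(P[:,0],[.5,99.5]),'y',np.percentile(P[:,1],[.5,99.5]))
b=(k*255).astype(np.uint8);cs,hh=cv2.findContours(b,cv2.RETR_CCOMP,cv2.CHAIN_APPROX_NONE)
for q,z in zip(cs,hh[0]):
    if z[3]>=0 and len(q)>20: e=cv2.fitEllipse(q);print('bore',e,plane_pt(e[0],K,t,Mc,c[2]/1e3)*1e3)
hov(.10)
E
```

```text
time: 17.3
eef_pos: [0.475, 0.2545, 0.0039]
tcp_rot: [-0.388, 0.922, 0.0, 0.002]
contact_force: [0.4, -0.2, -1.4]
opening: 1.003
finger_force: 0.0
time: 18.1
eef_pos: [0.4743, 0.2546, 0.0039]
tcp_rot: [-0.388, 0.922, 0.0, 0.001]
contact_force: [-0.9, -0.3, 5.1]
opening: 0.427
finger_force: 79.5
time: 18.8
eef_pos: [0.4727, 0.254, 0.1814]
tcp_rot: [-0.388, 0.922, 0.0, -0.0]
contact_force: [0.4, -0.6, -0.2]
opening: 0.428
finger_force: 80.5
collar top plane in tool [-1.16288486e-03  9.09528658e-03 -1.13480775e+01] 2458
ext x [-18.23136372  19.4241666 ] y [-18.02458809  18.44300504]
bore ((275.3244934082031, 278.8967590332031), (24.200794219970703, 27.426546096801758), 83.60751342773438) [  1.04791706   0.14054448 -11.34807753]
row [  4.49 -29.97   2.93] [0.002  0.497  0.0006] now [0.4719 0.2537 0.18  ] t 18.85
```

```bash
python3 -m crank '[[1,-4,-3,0,0,0],[2,-12,-3,0,0.1,0],[4.49,-29.97,2.93,0.002,0.497,0],[4.49,-29.97,2.93,0.002,0.497,0],[4.49,-29.97,2.93,0.002,0.497,0],[4.49,-29.97,2.93,0.002,0.497,0],[4.49,-29.97,2.93,0.002,0.497,0],[4.49,-29.97,2.93,0.002,0.497,0],[4.49,-29.97,2.93,0.002,0.497,0],[4.49,-29.97,2.93,0.002,0.497,0]]'
python3 -c "
from h import *
hov(.06,.0006,.0002)"
```

```text
time: 19.85
eef_pos: [0.6555, 0.014, 0.153]
tcp_rot: [-0.377, 0.893, -0.096, -0.226]
contact_force: [0.5, 0.6, -1.2]
opening: 0.426
finger_force: 80.7
row [-0.03 -0.04  4.32] [-0.0015  0.0035  0.0011] now [0.6555 0.014  0.153 ] t 19.85
```

```bash
python3 -m crank '[[-0.03,-0.03,1.5,0,0.002,0.001],[-0.03,-0.03,3,0,0.002,0.001],[-0.03,-0.03,4,0,0.002,0.001],[-0.03,-0.03,4.3,0,0.002,0.001],[-0.03,-0.03,4.3,0,0.002,0.001],[-0.03,-0.03,4.3,0,0.002,0.001],[-0.03,-0.03,4.3,0,0.002,0.001]]'
python3 - <<'E'
from h import *
p,d,K,o,M=grab('wrist','w9.npz')
C=(cloud(d,K,o,M)-FACE)@DIE*1e3
z=60+11.35-0
m=(d>0)&(np.hypot(C[...,0],C[...,1])<24)&(C[...,2]>62)&(C[...,2]<85)
c=np.median(C[m],0);k=m&(abs(C[...,2]-c[2])<2);print(c,np.percentile(C[k],[.5,99.5],axis=0).round(1).tolist())
A=np.c_[C[k][:,:2],np.ones(k.sum())];print(np.linalg.lstsq(A,C[k][:,2],rcond=None)[0])
hov(.06,.0006,.0002)
E
```

```text
time: 20.55
eef_pos: [0.6432, -0.0021, 0.1159]
tcp_rot: [-0.376, 0.894, -0.097, -0.226]
contact_force: [1.1, -1.5, -1.2]
opening: 0.425
finger_force: 80.7
[ 3.70813986  0.9854708  72.431066  ] [[-18.9, -19.4, 70.6], [18.7, 20.0, 74.1]]
[-7.73354834e-03  1.01568959e-04  7.24695677e+01]
row [-0.04  0.18  0.11] [-0.0028  0.0027 -0.0019] now [ 0.6432 -0.002   0.1159] t 20.6
```

```bash
python3 -m crank '[[0,0,0,0,0,0],[0,0,0,0,0,0],[0,0,0,0,0,0]]' | head -2
python3 -c "
from h import *
hov(.06,.0006,.0002)"
```

```text
time: 20.9
eef_pos: [0.6427, -0.002, 0.1153]
row [-0.04  0.15  0.04] [-0.0021  0.0019 -0.0015] now [ 0.6427 -0.002   0.1153] t 20.9
```

```bash
python3 -m crank '[[-0.04,0.15,0.2,-0.002,0.002,-0.001],[-0.04,0.15,0.6,-0.002,0.002,-0.001],[-0.04,0.15,1.2,-0.002,0.002,-0.001],[-0.04,0.15,1.8,-0.002,0.002,-0.001],[-0.04,0.15,2.3,-0.002,0.002,-0.001],[-0.04,0.15,2.5,-0.002,0.002,-0.001],[-0.04,0.15,2.5,-0.002,0.002,-0.001]]'
python3 st.py; python3 -c "
from h import *
hov(.013,.0006,.0002)"
```

```text
time: 21.6
eef_pos: [0.633, -0.0096, 0.0925]
tcp_rot: [-0.376, 0.893, -0.096, -0.229]
contact_force: [0.1, 0.2, -1.6]
opening: 0.424
finger_force: 80.7
F die [-0.90200692 -0.04054226 -1.27813283] torque die [ 0.02923784  0.26712468 -0.00938043] pos die [-0.47  0.05 34.53]
row [ 0.06 -0.04  3.7 ] [ 0.0009 -0.0011 -0.0003] now [ 0.633  -0.0096  0.0925] t 21.6
row [-0.01 -0.02  2.15] [ 0.0009 -0.0011 -0.0003] now [ 0.633  -0.0096  0.0925] t 21.6
```

The post is in the bore with no side force, so I'll continue down.

```bash
python3 -m crank '[[0,-0.01,0.4,0,0,0],[0,-0.01,0.9,0,0,0],[0,-0.01,1.3,0,0,0],[0,-0.01,1.6,0,0,0],[0,-0.01,1.8,0,0,0],[0,-0.01,1.9,0,0,0],[0,-0.01,2.0,0,0,0],[0,-0.01,2.1,0,0,0]]'
python3 st.py
python3 -m crank '[[0,0,0.08,0,0,0],[0,0,0.15,0,0,0],[0,0,0.15,0,0,0]]'
python3 st.py
```

```text
time: 22.4
eef_pos: [0.6266, -0.0167, 0.0747]
tcp_rot: [-0.376, 0.893, -0.096, -0.228]
contact_force: [0.3, -0.5, -1.2]
opening: 0.427
finger_force: 80.7
F die [-0.39937525  0.57283415 -1.09277976] torque die [ 0.10374691  0.21500639 -0.0023518 ] pos die [-0.6   0.42 14.4 ]
row [ 0.08 -0.    1.69] [-0.0002 -0.0001 -0.0006] now [ 0.6266 -0.0167  0.0747] t 22.4
time: 22.7
eef_pos: [0.6261, -0.0171, 0.0735]
tcp_rot: [-0.376, 0.893, -0.096, -0.228]
contact_force: [0.5, -0.7, 0.2]
opening: 0.428
finger_force: 80.8
F die [0.22151269 0.88967333 0.06916658] torque die [0.02489721 0.17498376 0.03587172] pos die [-0.59  0.36 12.95]
row [ 0.08 -0.01  1.55] [-0.0001 -0.0002 -0.0005] now [ 0.6261 -0.0171  0.0735] t 22.7
```

```bash
python3 -m crank '[[0,0,0.05,0,0,0],[0,0,0.1,0,0,0],[0,0,0.15,0,0,0],[0,0,0.15,0,0,0]]'
python3 st.py
```

```text
time: 23.1
eef_pos: [0.6261, -0.0172, 0.0735]
tcp_rot: [-0.376, 0.893, -0.096, -0.228]
contact_force: [-0.2, 0.8, 5.7]
opening: 0.426
finger_force: 81.4
F die [ 2.34096456 -0.70330548  5.21467294] torque die [-0.27325234 -0.04260721 -0.01414297] pos die [-0.59  0.4  12.92]
row [ 0.08 -0.    1.54] [-0.0005  0.0007 -0.0009] now [ 0.6261 -0.0172  0.0735] t 23.1
```

Contact is firm at the expected height. I'll release, retreat and check.

```bash
python3 -m crank '[[0,0,-0.1,0,0,0],[0,0,-0.1,0,0,0],[0,0,-0.1,0,0,0],[0,0,-0.1,0,0,0],[0,0,-0.1,0,0,0]]' 0.8 | tail -3
python3 -m crank '[[0,0,-1,0,0,0],[0,0,-3,0,0,0],[0,0,-6,0,0,0],[0,0,-9,0,0,0],[0,0,-11,0,0,0],[0,0,-11,0,0,0],[0,0,-11,0,0,0]]' 1 | tail -3
python3 - <<'E'
from h import *
p,d,K,o,M=grab('wrist','w10.npz')
C=(cloud(d,K,o,M)-FACE)@DIE*1e3;ok=d>0
f=ok&(abs(C[...,0])<58)&(abs(C[...,0])>32)&(abs(C[...,1])<40)&(abs(C[...,2])<4);fz=np.median(C[f][:,2])
t=ok&(np.hypot(C[...,0],C[...,1])<24)&(C[...,2]>18)&(C[...,2]<32);h=np.hypot(C[...,0],C[...,1])
k=t&(h>9)&(h<17);A=np.c_[C[k][:,:2],np.ones(k.sum())];c=np.linalg.lstsq(A,C[k][:,2],rcond=None)[0]
print('collar top above face (25 ideal)',c[2]-fz,'tilt',c[:2])
q=t&(abs(C[...,2]-c[2])<2.5);print('extent',np.percentile(C[q],[.5,99.5],axis=0).round(1).tolist())
b=(q*255).astype(np.uint8);e=cv2.fitEllipse(max(cv2.findContours(b,0,1)[0],key=cv2.contourArea));print(((plane_pt(e[0],K,o,M,N@FACE+c[2]/1e3,N)-FACE)@DIE*1e3).round(2))
pl=ok&(abs(C[...,0])<22)&(abs(C[...,1])<22)&(C[...,2]>5)&(C[...,2]<13);print('plate corners proud (9)',pl.sum(),np.median(C[pl][:,2])-fz)
E
```

```text
contact_force: [-0.3, 0.0, 0.4]
opening: 0.797
finger_force: 0.0
contact_force: [-0.5, -0.4, -0.3]
opening: 1.002
finger_force: 0.0
collar top above face (25 ideal) 25.010414941246896 tilt [ 0.00040606 -0.00380757]
extent [[-19.7, -18.6, 22.2], [18.0, 19.0, 26.4]]
[-0.18  0.1  24.48]
plate corners proud (9) 699 9.108868420295106
```

Both parts measure fully home, so I'm handing in.

```bash
python3 -c "
from plant import ctrl
print(ctrl.sign_off())"
```

```text
the job is handed in; nothing more can be done
None
```

The square plate (about 9.1 mm proud of the die face) and the thick collar (top 25.0 mm above the face, 25 mm expected) are both fully home and released by my depth measurements; I handed the job in after about 24 s of the 61 s allowed, with no verdict returned.

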